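Step the glassworker's rod rest two holes nearer to the torch

ROBOT

A 7-joint arm with a two-finger parallel gripper is mounted at the origin on the work surface. World frame = base frame: x ahead of the robot, y to its left, z up, the work surface at z = 0. Lengths are in m, angles in rad, forces in N, time in s.
With the tool pointing down it reaches from about 0.4 to 0.9 m from the base axis. Payload 5.6 kg.
Tool frame: the origin (TCP) lies at the very end of the fingers, on their centre line; the grasp point (between the pads) lies 19 mm behind it (tcp_to_grasp is the distance from the TCP to the grasp point, in m); z points along the fingers, y is the direction in which the jaws open and shut (so a half turn about z gives the same grasp; the last joint's range is limited). The gripper opens to 92 mm and grips with 3 to 60 N. Pads are 20 mm wide; open, the fingers measure 128 mm over their backs; the gripper's body (75 mm by 189 mm) begins 69 mm behind the grasp point.
Start: joints at [1.276, 0.468, -0.012, 1.603, 0.006, 1.071, -0.056], TCP at [0.162, -0.63, 0.215] pointing down, gripper open.
Joint ranges: [-2.53, 2.53], [-0.31, 2.02], [-1.57, 1.55], [0.28, 2.44], [-1.29, 4.43], [0.15, 1.84], [-2.92, 2.92]. Speed limits (rad/s): [2.57, 2.57, 3.14, 3.14, 3.14, 3.14, 3.14].

INTERFACE

Orientations are given as a unit quaternion [w, x, y, z].
In Python, from workcell import * gives the robot as it stands. The module is installed in compiled form; this text tells all that it offers.
- The arm moves only by the tool apply_moves, never from a script. Its argument "moves" is a list of rows, each a list of 3 entries, a list of its own where there are three numbers: the shift along the world's x, y, z in mm, then the turn, a rotation vector about the world's x, y, z in degrees, then the closure in counts, from 0 (fully open) to 255 (shut). A call has 1 to 12 rows; each row shifts and turns the pose as measured when the row begins; what a row does not reach is not made up. A row lasts 1/10 s, in which the tool goes at most 50 mm and 8.59 degrees, less where a joint would pass 70% of its speed; a pose out of reach is approached as far as the arm can. A call with a gripper value outside its range is refused whole. The fingers move at their own pace and stop on an object; "newtons" is the grip in N (left out, the last holds). Time passes only in rows, so rows that do not move let the fingers close. It gives the time, the measured TCP pose, the force and the opening at its end, in the units of the state.
- observe(): the state, without advancing time (a new reading comes with each control period).
- camera(name): name is "scene" or "top" or "wrist"; returns a dict with "pixels" (420x560x3 uint8, red, green, blue), "fx", "fy", "cx", "cy" (pixels), "pose" (4x4, takes a point from camera to world coordinates). Camera axes: x right, y down, z forward; pixel columns grow to the right and rows downward; lengths in m; the calibration is good to about 2 mm. A picture is of the moment at which its call begins. There is no depth.
- sign_off(): hands the job in, once; it reports no verdict.
The state is a dict: "clock": time; "qpos": joint angles; "qd": joint speeds; "joint_efforts": joint torques, N m; "position": TCP position; "orientation": TCP orientation; "contact_force": force on the tool from outside, world axes, zero at the start; "torque": the same for the moment, N m; "opening": finger opening in m.
Only numpy, scipy, OpenCV 4.12 (cv2) and the standard library are available. Lean on these libraries where they do the work, as an engineer would, in place of code of your own. Each camera call takes 0.05 s, during which the arm holds its last target.

TASK

The forked rod rest stands too far from the bench torch. Press the brass spring button and slide the blue sleeve towards the torch until the button pops up fully in the next hole, then do the same once more, so that the rest ends locked two holes nearer to the torch. Do not force the sleeve (60 N is too much), and leave the tools, the glass bird and the other things on the bench where they are.

Things in the scene. Friction and masses are not known exactly. Their poses are not given: they have to be found in the camera images.
- bench_plate: Fixed dark steel plate, 490 x 120 x 10 mm. Origin on the bench top (the plate's underside) directly below the brass button; x points along the sleeve towards the torch (the way to slide), z up. It reaches from x = -190 to +300 mm and y = -60 to +60 mm in its own frame. It carries a fixed inner tube, held by a blue post 104 mm high 172 mm behind the button, and the bench torch (off, cold).
- sleeve (a joint): Slide of the blue square sleeve over the inner tube, m: about 0 at the start, growing towards the torch. The button fits the sleeve's three holes at 0, 0.045 and 0.090; end stop at 0.106. It slides against about 4 N of friction, and is locked, with about 1.5 mm of play either way, while the button stands up in a hole. The sleeve is 202 x 36 mm, its flat top 80 mm above the bench.
- button (a joint): Travel of the button down into the fixed inner tube, m: 0 fully up (6 mm above the sleeve's top), 0.006 level with the top, at most 0.013. Spring: 4 N at first, 5.5 N when level. Pressed level (within 1 mm), the sleeve can be slid: the hole's edge rides over the dome and keeps it down (0.0085) with no more pressing, until it pops up by itself in the next hole and stops the sleeve.
- button_top (a point): Centre of the top of the brass button's dome (18 mm diameter, dome 4 mm high), 86 mm above the bench when fully up. It moves only up and down, not along the bench. The sleeve's holes are round, 21 mm in diameter, in a 2.5 mm thick roof.
- front_rib (a point): Centre of the top of the foremost black rib on the sleeve, 94 mm above the bench, 22.5 mm ahead of the first hole; moves with the sleeve. Ribs (17 mm along the slide, 36 mm wide, 14 mm high) stand before, between and after the holes, so each hole lies in the middle of a 28 mm gap, open at the sides. A shut finger pressing the button in that gap can push the sleeve by the rib ahead of it.
- fork (a point): Bottom of the steel fork (V) of the rod rest, 116 mm above the bench, 61 mm ahead of the first hole's centre; the fork tops out about 142 mm above the bench; moves with the sleeve.
- torch_nozzle (a point): Centre of the mouth of the torch, 132 mm above the bench; the torch stands 262 mm from the button along the slide and points across it. Not to be touched.
- pliers: Loose pliers with orange handles, 175 mm long, lying flat; origin under the middle, x along it.
- shears: Loose steel shears with black loops, 205 mm long, lying flat; origin under the pivot, x along the blades.
- paddle: Loose graphite marver paddle, 195 mm long, dark 85 x 55 mm blade and wooden handle; origin underneath near the middle, x towards the blade.
- tin: Loose grey lidded tin, 80 mm diameter, 92 mm high; origin under its centre.
- stone: Loose reddish rock, 100 mm wide, 92 mm high; origin under its centre.
- glass_bird: Finished cobalt glass bird on a small wooden stand, about 145 mm across the wings, 65 mm high; origin under its centre.
- flux_jar: Loose jar with black cap, 60 mm diameter, 85 mm high; origin under its centre.

How it is judged:
By the outcome, as a careful person would: the job done as asked, in the order asked, and still so for the second after the job is handed in, with the robot touching nothing.
It also fails if it takes over 51 s, if anything falls off the work surface, if the arm or the gripper's body presses on something with over 40 N, if the wrist force passes 120 N, or if a joint passes its speed limit or range.

## Working session

There is one attempt and no reset: what is moved stays moved. The work goes in short steps, Python scripts to look and compute and a tool call to move; the robot and the scene stay as the last step left them, time stands still between calls to the robot, and variables do not carry over. Pictures are saved under pics/ and viewed, and the job is handed in when it is done.

Besides the shell and the picture viewer there is one more tool, called after "Request:" as name(argument=value, ...), one argument or row to a line, values as JSON. apply_moves: Moves the arm, as the interface text tells. Its arguments: {"type":"object","properties":{"moves":{"type":"array"},"newtons":{"type":"number"}},"required":["moves"]}

```bash
mkdir -p pics
python3 - <<'E'
from workcell import *
import cv2,numpy as np
print(observe())
for n in("scene","top","wrist"):
    c=camera(n);cv2.imwrite(f"pics/{n}0.png",c["pixels"][:,:,::-1]);print(n,c["fx"],c["cx"],c["cy"],np.round(c["pose"],3).tolist())
E
```

```text
{'clock': 0.0, 'qpos': array([ 1.27601471,  0.46840526, -0.01160374,  1.60361394,  0.00601323,
        1.0713948 , -0.05630714]), 'qd': array([-0.00096644, -0.00109438,  0.0002383 , -0.00079126, -0.0002463 ,
       -0.00078561,  0.00032527]), 'joint_efforts': array([-1.71123129e-04, -5.20571315e+01, -1.29602890e-02, -2.43746477e+01,
       -5.67172654e-02,  1.71769154e-02,  1.57927989e-04]), 'position': array([ 0.16171795, -0.62895992,  0.21362614]), 'orientation': array([-8.75397734e-04,  9.92089834e-01,  1.25526743e-01, -1.79096405e-04]), 'contact_force': array([-0.0701248 , -0.32604359,  0.23167326]), 'torque': array([ 0.01432417, -0.0139376 ,  0.02142891]), 'opening': 0.09226778667934457}
scene 491.7609289910425 288.96515336630125 217.65132190970962 [[0.542, 0.71, -0.449, 1.263], [0.84, -0.459, 0.289, -0.418], [-0.001, -0.533, -0.846, 1.355], [0.0, 0.0, 0.0, 1.0]]
top 383.819195578035 277.162035635904 205.35671878212025 [[0.008, -0.982, 0.188, 0.407], [-1.0, -0.012, -0.021, 0.02], [0.023, -0.188, -0.982, 1.133], [0.0, 0.0, 0.0, 1.0]]
wrist 302.0157707306029 277.22932780467977 205.34597401308227 [[0.249, -0.939, -0.237, 0.229], [-0.969, -0.242, -0.06, -0.612], [-0.001, 0.245, -0.97, 0.386], [0.0, 0.0, 0.0, 1.0]]
```

View pics/scene0.png

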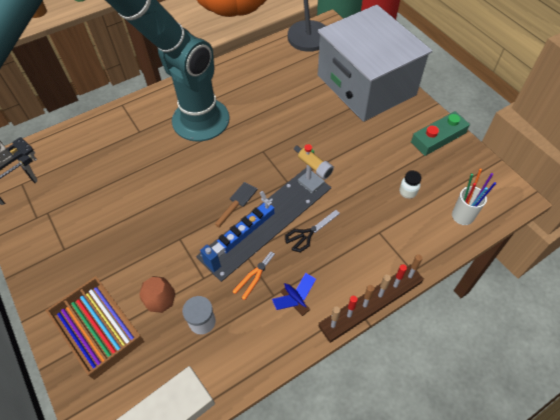

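View pics/top0.png

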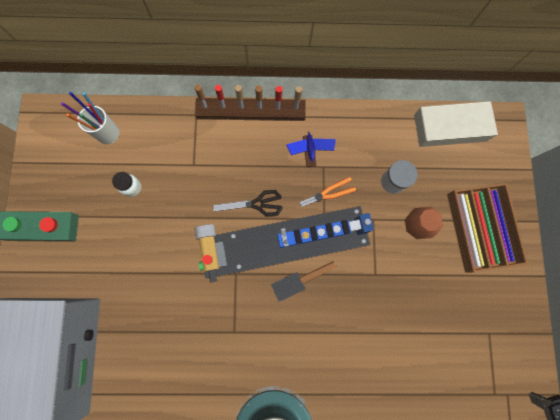

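The scene view shows the rail at about (235,240), with the torch at (315,165). In the top view the sleeve runs from (370,225) to (280,240), and the torch is at (208,250). I'll zoom in on both.

Run:
```python
import cv2,numpy as np
a=cv2.imread("pics/scene0.png")[130:285,185:345];b=cv2.imread("pics/top0.png")[190:300,190:390]
cv2.imwrite("pics/s0z.png",cv2.resize(a,None,fx=3.8,fy=3.8,interpolation=cv2.INTER_CUBIC))
cv2.imwrite("pics/t0z.png",cv2.resize(b,None,fx=4,fy=4,interpolation=cv2.INTER_CUBIC))
```

```text
(no output)
```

View pics/s0z.png

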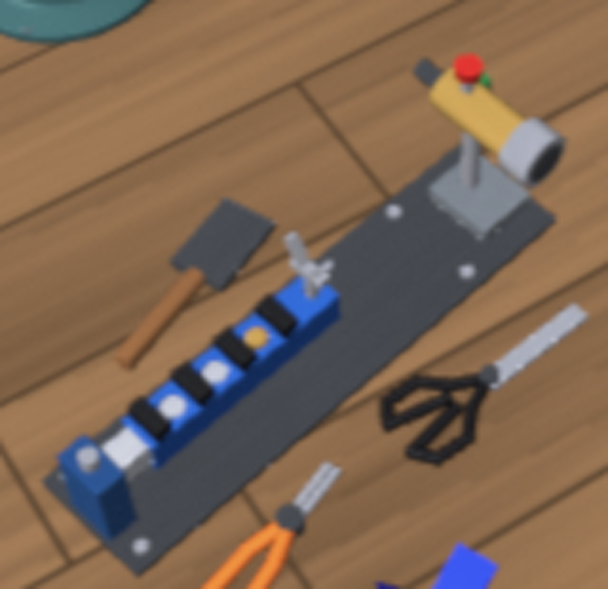

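View pics/t0z.png

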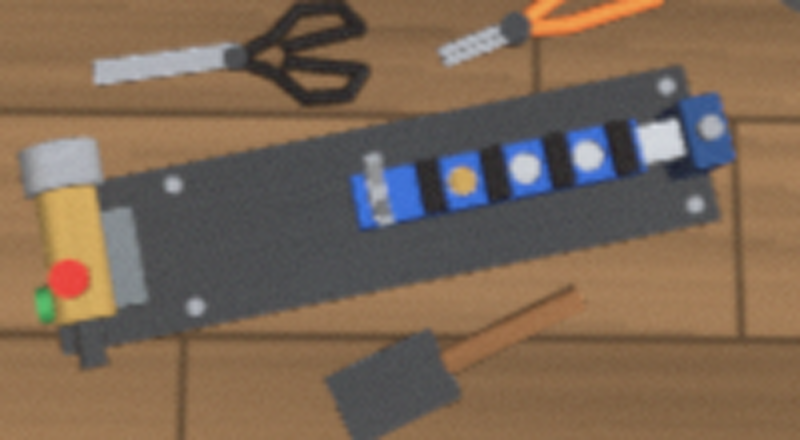

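The zooms show the brass button in the front gap: scene pixel (252.5,218.7), top pixel (305.5,235). The plate's screws give the direction of the slide.

```bash
cat > h.py <<'E'
from workcell import *
import cv2,numpy as np
def ray(c,u,v):
    d=np.array([(u-c["cx"])/c["fx"],(v-c["cy"])/c["fy"],1.]);P=np.array(c["pose"]);return P[:3,3],P[:3,:3]@d
def plane(c,u,v,z):
    o,d=ray(c,u,v);return o+d*(z-o[2])/d[2]
def proj(c,p):
    P=np.array(c["pose"]);q=P[:3,:3].T@(np.array(p)-P[:3,3]);return np.array([c["cx"]+c["fx"]*q[0]/q[2],c["cy"]+c["fy"]*q[1]/q[2]])
def brass(c,u0,v0,r=8):
    h=cv2.cvtColor(c["pixels"],cv2.COLOR_RGB2HSV);m=cv2.inRange(h,(10,90,90),(28,255,255))
    w=np.zeros_like(m);w[int(v0)-r:int(v0)+r+1,int(u0)-r:int(u0)+r+1]=1;ys,xs=np.nonzero(m*w);return xs.mean(),ys.mean(),len(xs)
E
python3 - <<'E'
from h import *
s=camera("scene");t=camera("top")
bs=brass(s,252.5,218.7,5);bt=brass(t,305.5,235,6);print(bs,bt)
print(plane(s,*bs[:2],.084),plane(t,*bt[:2],.084))
T=lambda u,v:plane(t,190+u/4,190+v/4,.011)
S=lambda u,v:plane(s,185+u/3.8,130+v/3.8,.011)
scr=[T(173,184),T(196,306),T(667,86),T(696,204)]
print(np.round(scr,4))
print(np.round([S(394,211),S(467,271),S(141,546)],4))
for a,b in((2,0),(3,1)):
    d=scr[a]-scr[b];print(np.degrees(np.arctan2(-d[1],-d[0])),np.linalg.norm(d))
# sleeve ribs line on top: z=.094
a=plane(t,190+429/4,190+187/4,.094);b=plane(t,190+622/4,190+150/4,.094);d=a-b;print(a,b,np.degrees(np.arctan2(d[1],d[0])),np.linalg.norm(d))
E
```

```text
(np.float64(251.52380952380952), np.float64(218.0952380952381), 21) (np.float64(305.125), np.float64(234.66666666666666), 24)
[ 0.52815228 -0.08142363  0.084     ] [ 0.52652614 -0.08044223  0.084     ]
[[ 0.5287  0.1232  0.011 ]
 [ 0.4407  0.1041  0.011 ]
 [ 0.6058 -0.242   0.011 ]
 [ 0.518  -0.2607  0.011 ]]
[[ 0.4422  0.1089  0.011 ]
 [ 0.5306  0.1273  0.011 ]
 [ 0.6085 -0.2372  0.011 ]]
101.92790517296132 0.37333017484468867
101.96349598273714 0.3729270703240315
[ 0.51947365 -0.05801484  0.094     ] [ 0.54626438 -0.19035676  0.094     ] 101.4440551708162 0.13502639927771246
```

Request:
apply_moves(
  moves=[
    [[27,41,0],[0,0,7.3],255],
    [[27,41,0],[0,0,7.3],255],
    [[27,41,0],[0,0,7.3],255],
    [[27,41,0],[0,0,7.3],255],
    [[27,41,0],[0,0,7.3],255],
    [[27,41,0],[0,0,7.3],255],
    [[27,41,0],[0,0,7.3],255],
    [[27,41,0],[0,0,7.3],255],
    [[27,41,0],[0,0,7.3],255],
    [[27,41,0],[0,0,7.3],255],
    [[27,41,0],[0,0,7.3],255],
    [[27,41,0],[0,0,7.3],255],
  ],
  newtons=20,
)

```text
clock: 1.45
position: [0.4835, -0.13, 0.2147]
orientation: [0.005, 0.611, 0.792, -0.001]
contact_force: [0.8, -1.3, 0.2]
opening: 0.0007
```

```bash
cat >> h.py <<'E'
from scipy.spatial.transform import Rotation as R
ang=np.radians(101.9);X=np.array([np.cos(ang),np.sin(ang),0]);Y=np.array([-X[1],X[0],0])
def status(B,verbose=True):
    o=observe();p=o["position"];q=o["orientation"];r=R.from_quat([q[1],q[2],q[3],q[0]])
    des=R.from_matrix(np.array([X,-Y,[0,0,-1]]).T)
    e=(des*r.inv()).as_rotvec(degrees=True)
    d=p-np.array([B[0],B[1],0])
    print("t",o["clock"],"rel x,y,z mm",np.round([d@X*1e3,d@Y*1e3,p[2]*1e3],1),"F slide,lat,z",np.round([o["contact_force"]@X,o["contact_force"]@Y,o["contact_force"][2]],1),"turn",np.round(e,2),"pos",np.round(p,4))
E
python3 - <<'E'
from h import *
status((.527,-.0805))
w=camera("wrist");cv2.imwrite("pics/w1.png",w["pixels"][:,:,::-1])
print(proj(w,(.527,-.0805,.085)))
E
```

```text
t 1.45 rel x,y,z mm [-39.5  52.8 214.7] F slide,lat,z [-1.5 -0.5  0.2] turn [ 0.46  0.36 -2.76] pos [ 0.4835 -0.13    0.2147]
[331.02733014 160.36656607]
```

View pics/w1.png

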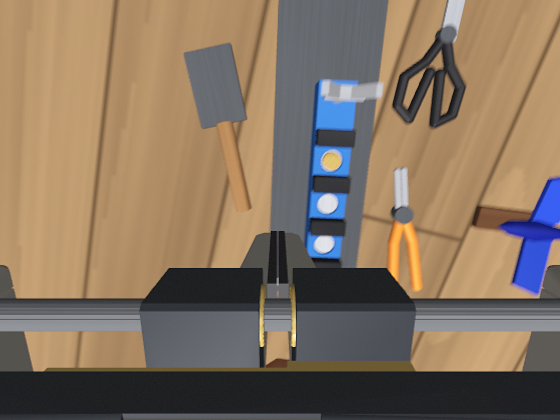

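The wrist view has the button at (331,161), against a prediction of (331,160). The estimate holds to within about 1 mm.

Request:
apply_moves(
  moves=[
    [[22,25,0],[0.46,0.36,-2.76],255],
    [[21,24,0],[0,0,0],255],
    [[0,0,-40],[0,0,0],255],
    [[0,0,-40],[0,0,0],255],
    [[0,0,0],[0,0,0],255],
  ],
)

```text
clock: 2.0
position: [0.5349, -0.0668, 0.135]
orientation: [0.002, 0.623, 0.782, 0.005]
contact_force: [-1.0, -0.5, -0.1]
opening: 0.0005
```

Run:
```python
from h import *
w=camera("wrist");cv2.imwrite("pics/w2.png",w["pixels"][:,:,::-1])
s=camera("scene");cv2.imwrite("pics/s2.png",cv2.resize(s["pixels"][130:285,185:345,::-1],None,fx=3.8,fy=3.8,interpolation=cv2.INTER_CUBIC))
status((.527,-.0805))
p=observe()["position"]
print(proj(w,(.527,-.0805,.085)),proj(w,p),proj(s,p))
```

```text
t 2.1 rel x,y,z mm [ 10.8 -13.4 139.2] F slide,lat,z [-1.1  0.2  0.3] turn [-0.24  0.96 -1.01] pos [ 0.5378 -0.0672  0.1392]
[261.93213775 235.3565017 ] [281.0376306  249.33498494] [256.11181665 208.27425034]
```

View pics/w2.png

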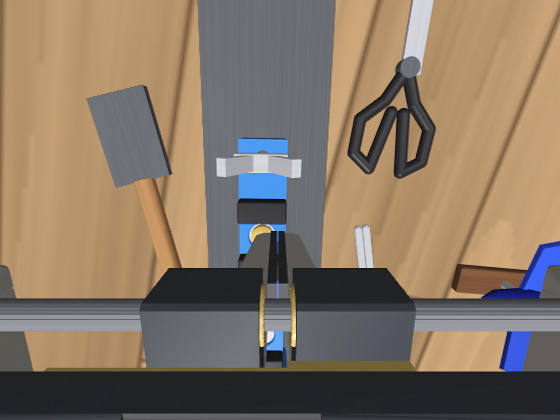

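View pics/s2.png

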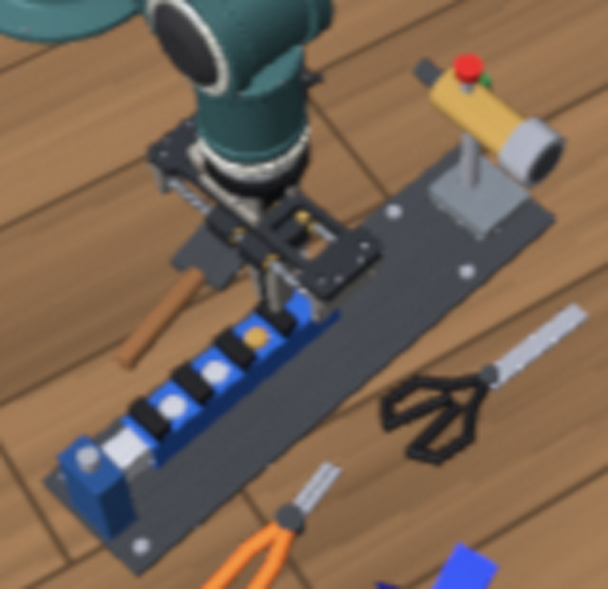

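Request:
apply_moves(
  moves=[
    [[-11,-13,0],[-0.24,0.96,-1.0],255],
    [[0,0,0],[0,0,0],255],
    [[0,0,0],[0,0,0],255],
  ],
)

```text
clock: 2.4
position: [0.5284, -0.0832, 0.1443]
orientation: [0.003, 0.632, 0.775, 0.001]
contact_force: [0.4, 0.2, 0.3]
opening: 0.0004
```

Run:
```python
from h import *
status((.527,-.0805))
```

```text
t 2.4 rel x,y,z mm [ -3.   -0.8 144.3] F slide,lat,z [ 0.1 -0.4  0.3] turn [0.17 0.33 0.25] pos [ 0.5284 -0.0832  0.1443]
```

Request:
apply_moves(
  moves=[
    [[-1,3,-15],[0.17,0.33,0.25],255],
    [[0,0,-15],[0,0,0],255],
    [[0,0,-8],[0,0,0],255],
    [[0,0,0],[0,0,0],255],
    [[0,0,0],[0,0,0],255],
  ],
)

```text
clock: 2.9
position: [0.5274, -0.0805, 0.1039]
orientation: [0.0, 0.63, 0.776, 0.0]
contact_force: [0.7, 0.5, 0.7]
opening: 0.0006
```

Run:
```python
from h import *
w=camera("wrist");cv2.imwrite("pics/w3.png",cv2.resize(w["pixels"][150:350,180:380,::-1],None,fx=3,fy=3,interpolation=cv2.INTER_CUBIC))
status((.527,-.0805))
p=observe()["position"]
print(proj(w,(.527,-.0805,.085)),proj(w,p))
```

```text
t 2.95 rel x,y,z mm [-1.000e-01 -3.000e-01  1.039e+02] F slide,lat,z [-0.4 -0.3 -0.7] turn [0.02 0.05 0.04] pos [ 0.5274 -0.0805  0.1039]
[275.7143076  234.29951823] [276.17911133 245.02771101]
```

View pics/w3.png

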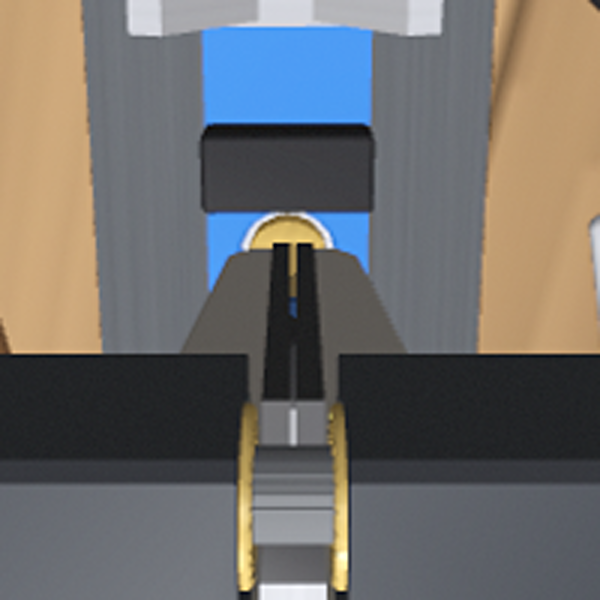

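The fingertips are centred over the button, with the front rib clear ahead at crop (290,170). Next I descend and press.

Request:
apply_moves(
  moves=[
    [[0,0,-10],[0,0,0],255],
    [[0,0,-5],[0,0,0],255],
    [[0,0,0],[0,0,0],255],
    [[0,0,0],[0,0,0],255],
  ],
)

```text
clock: 3.35
position: [0.5278, -0.0804, 0.0879]
orientation: [0.001, 0.63, 0.777, 0.0]
contact_force: [0.1, 0.4, 0.5]
opening: 0.0002
```

Run:
```python
from h import *
status((.527,-.0805))
```

```text
t 3.35 rel x,y,z mm [-0.  -0.8 87.9] F slide,lat,z [ 0.4 -0.2  0.5] turn [0.02 0.1  0.02] pos [ 0.5278 -0.0804  0.0879]
```

Request:
apply_moves(
  moves=[
    [[-0.5,0,-3],[0,0,0],255],
    [[0,0,-2],[0,0,0],255],
    [[0,0,-1],[0,0,0],255],
  ],
)

```text
clock: 3.65
position: [0.528, -0.0804, 0.0828]
orientation: [0.002, 0.63, 0.776, 0.001]
contact_force: [-2.4, -0.3, 4.7]
opening: 0.0001
```

Run:
```python
from h import *
status((.527,-.0805))
```

```text
t 3.65 rel x,y,z mm [-0.1 -1.  82.8] F slide,lat,z [0.2 2.4 4.7] turn [0.06 0.19 0.02] pos [ 0.528  -0.0804  0.0828]
```

The force of 4.7 N at z = 82.8 mm agrees with the button spring, so I press on to level.

Request:
apply_moves(
  moves=[
    [[-0.5,0,-2],[0,0,0],255],
    [[-0.5,0,-1],[0,0,0],255],
    [[0,0,-0.5],[0,0,0],255],
  ],
)

```text
clock: 3.95
position: [0.528, -0.0804, 0.0803]
orientation: [0.003, 0.63, 0.777, 0.001]
contact_force: [-3.3, 0.4, 9.8]
opening: 0.0002
```

Run:
```python
from h import *
status((.527,-.0805))
```

```text
t 3.95 rel x,y,z mm [-0.1 -1.  80.3] F slide,lat,z [1.1 3.1 9.8] turn [0.1  0.32 0.02] pos [ 0.528  -0.0804  0.0803]
```

Request:
apply_moves(
  moves=[
    [[-0.6,3,-0.5],[0,0,0],255],
    [[-0.6,3,-0.5],[0,0,0],255],
    [[-0.6,3,-0.5],[0,0,0],255],
  ],
)

```text
clock: 4.25
position: [0.528, -0.0785, 0.0805]
orientation: [0.007, 0.631, 0.775, -0.001]
contact_force: [-0.1, -4.5, 5.6]
opening: 0.0008
```

Run:
```python
from h import *
status((.527,-.0805))
```

```text
t 4.25 rel x,y,z mm [ 1.8 -1.4 80.5] F slide,lat,z [-4.4  1.   5.6] turn [0.63 0.53 0.22] pos [ 0.528  -0.0785  0.0805]
```

Request:
apply_moves(
  moves=[
    [[-1.5,4,-0.5],[0.5,0.3,0],255],
    [[-1,4,-0.5],[0,0,0],255],
    [[-1,4,-0.5],[0,0,0],255],
  ],
)

```text
clock: 4.55
position: [0.5277, -0.077, 0.0806]
orientation: [0.009, 0.634, 0.774, -0.002]
contact_force: [0.1, -8.0, 4.9]
opening: 0.0008
```

Run:
```python
from h import *
status((.527,-.0805))
```

```text
t 4.55 rel x,y,z mm [ 3.3 -1.4 80.6] F slide,lat,z [-7.9  1.6  4.9] turn [0.85 0.6  0.54] pos [ 0.5277 -0.077   0.0806]
```

Request:
apply_moves(
  moves=[
    [[-1.5,6,-1],[0.5,0.3,0.3],255],
    [[-1.2,6,-1],[0,0,0],255],
    [[-1.2,6,-1],[0,0,0],255],
  ],
)

```text
clock: 4.85
position: [0.5269, -0.0735, 0.0806]
orientation: [0.012, 0.635, 0.773, -0.006]
contact_force: [0.6, -12.9, 8.9]
opening: 0.0005
```

Run:
```python
from h import *
status((.527,-.0805))
```

```text
t 4.85 rel x,y,z mm [ 6.9 -1.4 80.6] F slide,lat,z [-12.8   2.1   8.9] turn [1.38 0.63 0.71] pos [ 0.5269 -0.0735  0.0806]
```

Run:
```python
from h import *
w=camera("wrist");a=cv2.resize(w["pixels"][130:330,180:380,::-1],None,fx=2,fy=2,interpolation=cv2.INTER_CUBIC)
s=camera("scene");b=cv2.resize(s["pixels"][180:280,200:300,::-1],None,fx=4,fy=4,interpolation=cv2.INTER_CUBIC)
cv2.imwrite("pics/p4.png",np.hstack([a,b]))
status((.527,-.0805))
# rib top front edge row->z=.094
for k in(14,31):
    q=np.array([.527,-.0805,0])+X*k/1e3+[0,0,.094];print(k,(proj(w,q)-[180,130])*2)
```

```text
t 4.95 rel x,y,z mm [ 7.  -1.4 80.6] F slide,lat,z [-11.1   2.2   8.7] turn [1.37 0.63 0.7 ] pos [ 0.5269 -0.0733  0.0806]
14 [187.31537721 225.31217591]
31 [186.33306836 167.15950446]
```

View pics/p4.png

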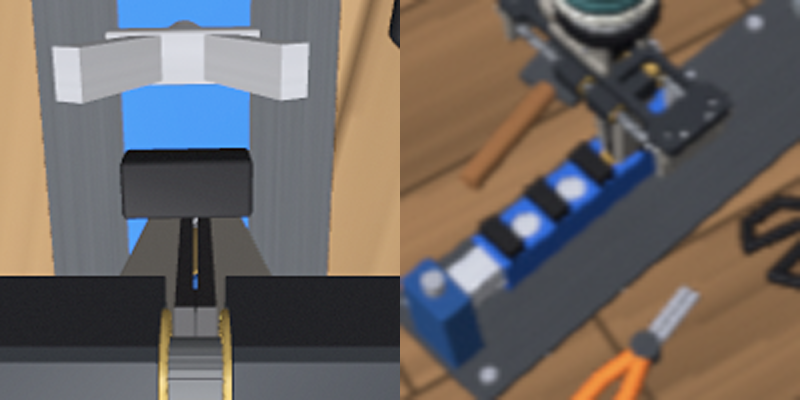

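The picture shows the front rib's rear edge at row 217. It would sit at row 225 with the sleeve unmoved, so the sleeve is about 3 mm along and therefore free. I keep pushing.

Request:
apply_moves(
  moves=[
    [[-2,8,-1],[1,0.5,0.7],255],
    [[-2,8,-1],[0.5,0.3,0.3],255],
    [[-2,8,-1],[0.5,0.3,0.3],255],
  ],
)

```text
clock: 5.25
position: [0.5265, -0.0714, 0.0805]
orientation: [0.005, 0.631, 0.776, -0.005]
contact_force: [2.6, -16.8, 5.5]
opening: 0.0003
```

Run:
```python
from h import *
status((.527,-.0805))
```

```text
t 5.25 rel x,y,z mm [ 9.  -1.4 80.5] F slide,lat,z [-16.9   0.9   5.5] turn [0.82 0.13 0.08] pos [ 0.5265 -0.0714  0.0805]
```

Request:
apply_moves(
  moves=[
    [[-2,9,-1],[0.5,0.1,0],255],
    [[-2,9,-1],[0.5,0.1,0],255],
    [[-2,9,-1],[0.5,0.1,0],255],
  ],
)

```text
clock: 5.55
position: [0.5246, -0.0624, 0.0804]
orientation: [0.004, 0.636, 0.772, -0.002]
contact_force: [-1.6, -8.7, 10.7]
opening: 0.0003
```

Run:
```python
from h import *
status((.527,-.0805))
```

```text
t 5.55 rel x,y,z mm [18.2 -1.3 80.4] F slide,lat,z [-8.2  3.4 10.7] turn [0.46 0.23 0.85] pos [ 0.5246 -0.0624  0.0804]
```

The sleeve is riding over the dome now (about 14 mm along). I'll ease off the downward pressing and push by the rib alone.

Request:
apply_moves(
  moves=[
    [[-1.5,7,1],[0.4,0.2,0.5],255],
    [[-1.5,7,1],[0.3,0,0.2],255],
    [[-1.5,7,0],[0.3,0,0],255],
  ],
)

```text
clock: 5.85
position: [0.522, -0.0526, 0.0815]
orientation: [0.002, 0.634, 0.773, 0.001]
contact_force: [1.2, -7.5, 3.8]
opening: 0.0001
```

Run:
```python
from h import *
status((.527,-.0805))
```

```text
t 5.85 rel x,y,z mm [28.4 -0.9 81.5] F slide,lat,z [-7.6  0.3  3.8] turn [0.09 0.27 0.57] pos [ 0.522  -0.0526  0.0815]
```

Request:
apply_moves(
  moves=[
    [[-1.5,7,1],[0.2,0.2,0.5],255],
    [[-1.5,7,1],[0.2,0,0],255],
    [[-1.4,6,0],[0,0,0],255],
  ],
)

```text
clock: 6.15
position: [0.5198, -0.0433, 0.0821]
orientation: [0.004, 0.633, 0.774, -0.0]
contact_force: [1.1, -5.9, 5.7]
opening: 0.0003
```

Run:
```python
from h import *
status((.527,-.0805))
```

```text
t 6.15 rel x,y,z mm [37.9 -0.6 82.1] F slide,lat,z [-6.   0.2  5.7] turn [0.29 0.3  0.48] pos [ 0.5198 -0.0433  0.0821]
```

Request:
apply_moves(
  moves=[
    [[-1.2,6,0.5],[0.2,0.2,0.4],255],
    [[-1.2,6,0.5],[0.2,0,0],255],
    [[-1,5,0],[0,0,0],255],
  ],
)

```text
clock: 6.45
position: [0.5178, -0.0338, 0.0821]
orientation: [0.003, 0.633, 0.774, -0.001]
contact_force: [1.6, -4.8, 3.3]
opening: 0.0007
```

Run:
```python
from h import *
status((.527,-.0805))
```

```text
t 6.45 rel x,y,z mm [47.6 -0.6 82.1] F slide,lat,z [-5.  -0.6  3.3] turn [0.32 0.24 0.41] pos [ 0.5178 -0.0338  0.0821]
```

Request:
apply_moves(
  moves=[
    [[-0.8,4,0],[0.2,0.2,0.4],255],
    [[-0.6,3,0],[0,0,0],255],
  ],
)

```text
clock: 6.65
position: [0.5173, -0.0317, 0.0822]
orientation: [0.003, 0.631, 0.776, -0.003]
contact_force: [2.6, -10.1, 0.7]
opening: 0.0008
```

```bash
cat > look.py <<'E'
import sys
from h import *
n=sys.argv[1]
w=camera("wrist");a=cv2.resize(w["pixels"][130:330,180:380,::-1],None,fx=2,fy=2,interpolation=cv2.INTER_CUBIC)
s=camera("scene");b=cv2.resize(s["pixels"][180:280,200:300,::-1],None,fx=4,fy=4,interpolation=cv2.INTER_CUBIC)
cv2.imwrite(f"pics/{n}.png",np.hstack([a,b]))
status((.527,-.0805))
E
python3 look.py p5
```

```text
t 6.75 rel x,y,z mm [49.8 -0.6 82.2] F slide,lat,z [-9.8 -0.5  1.1] turn [0.48 0.12 0.1 ] pos [ 0.5173 -0.0317  0.0822]
```

View pics/p5.png

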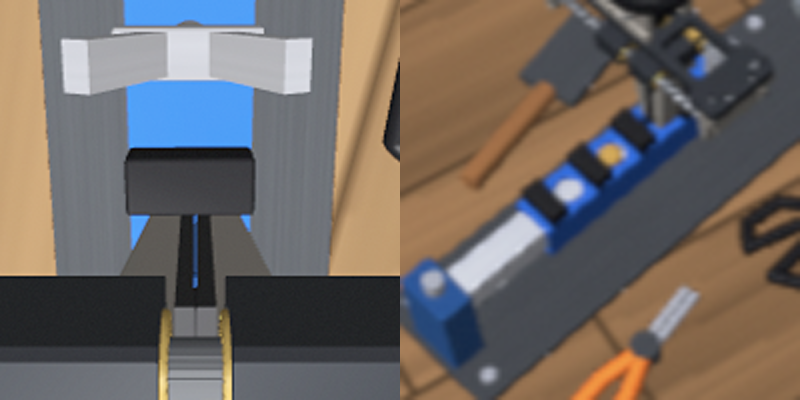

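In the right-hand picture the button shows in the second gap at (612,152), and the force is up to 10 N. A gentle push will tell whether the sleeve is stopped.

Request:
apply_moves(
  moves=[
    [[-0.8,4,0],[0.3,0,0],255],
    [[-0.8,4,0],[0,0,0],255],
  ],
)

```text
clock: 6.95
position: [0.5173, -0.0316, 0.0823]
orientation: [0.006, 0.632, 0.775, -0.003]
contact_force: [2.8, -11.4, -0.8]
opening: 0.0004
```

```bash
python3 look.py p6
```

```text
t 7.05 rel x,y,z mm [49.9 -0.6 82.3] F slide,lat,z [-11.8  -0.9   0.2] turn [0.71 0.24 0.32] pos [ 0.5173 -0.0316  0.0823]
```

It's stopped: 12 N and no movement. Now back off, rise, and go back over the button.

Request:
apply_moves(
  moves=[
    [[0.8,-4,0],[0.5,0.2,0.3],255],
    [[0,0,5],[0,0,0],255],
    [[0,0,15],[0,0,0],255],
    [[0,0,15],[0,0,0],255],
    [[0,0,0],[0,0,0],255],
    [[5,-22,0],[0,0,0],255],
    [[4,-18,0],[0,0,0],255],
    [[0,0,0],[0,0,0],255],
    [[0,0,0],[0,0,0],255],
  ],
)

```text
clock: 7.95
position: [0.5256, -0.0688, 0.1208]
orientation: [-0.001, 0.627, 0.779, 0.001]
contact_force: [-0.0, 0.1, 0.0]
opening: 0.0001
```

```bash
python3 look.py p7
```

```text
t 8.05 rel x,y,z mm [ 11.8  -1.  120.7] F slide,lat,z [ 0.7  0.7 -0.8] turn [-0.14 -0.03 -0.49] pos [ 0.5255 -0.0688  0.1207]
```

View pics/p7.png

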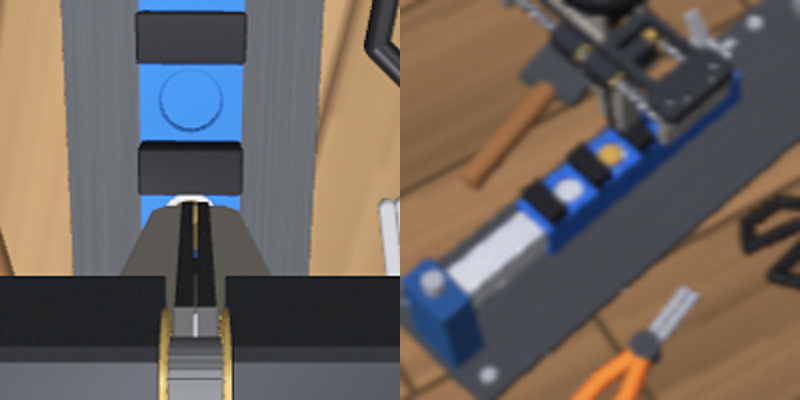

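Request:
apply_moves(
  moves=[
    [[1.3,-11,0],[-0.1,0,-0.5],255],
    [[0,0,-8],[0,0,0],255],
    [[0,0,-6],[0,0,0],255],
    [[0,0,0],[0,0,0],255],
    [[0,0,0],[0,0,0],255],
  ],
)

```text
clock: 8.55
position: [0.5261, -0.0782, 0.1048]
orientation: [-0.001, 0.629, 0.777, -0.0]
contact_force: [0.1, 0.4, -0.5]
opening: 0.0003
```

```bash
python3 look.py p8
```

```text
t 8.65 rel x,y,z mm [  2.3   0.3 105. ] F slide,lat,z [-0.8 -0.2  0.9] turn [-0.08 -0.1  -0.13] pos [ 0.5262 -0.0783  0.105 ]
```

View pics/p8.png

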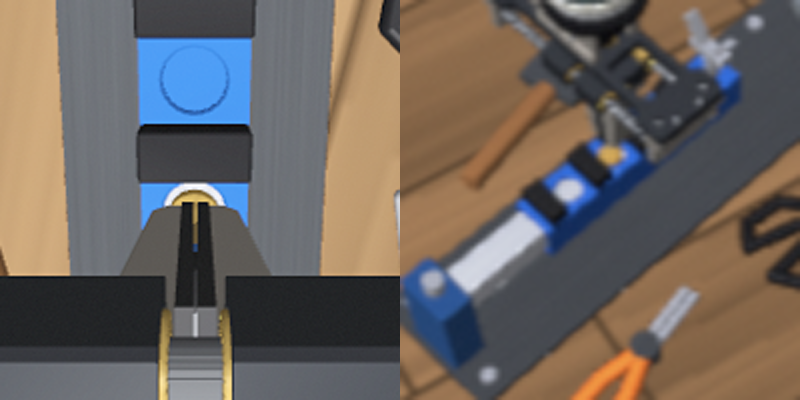

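The brass button stands up in the middle hole, with the tip right above it. I descend.

Request:
apply_moves(
  moves=[
    [[0,-1,-10],[0,0,0],255],
    [[0,0,-5],[0,0,0],255],
    [[0,0,0],[0,0,0],255],
    [[0,0,-4],[0,0,0],255],
    [[0,0,-1],[0,0,0],255],
  ],
)

```text
clock: 9.15
position: [0.5269, -0.0793, 0.0841]
orientation: [-0.001, 0.629, 0.777, 0.0]
contact_force: [-2.0, -0.7, 5.1]
opening: 0.0005
```

Run:
```python
from h import *
status((.527,-.0805))
```

```text
t 9.15 rel x,y,z mm [ 1.2 -0.1 84.1] F slide,lat,z [-0.3  2.1  5.1] turn [-0.06 -0.03 -0.14] pos [ 0.5269 -0.0793  0.0841]
```

At 84.1 mm the spring already gives about 5 N, so the button was fully up. I press to level.

Request:
apply_moves(
  moves=[
    [[0,0,-2.5],[0,0,0],255],
    [[0,0,-2],[0,0,0],255],
    [[0,0,-1],[0,0,0],255],
    [[-0.5,3,-1],[0,0,0],255],
    [[-1,5,-1],[0,0,0],255],
    [[-1,5,-1],[0,0,0],255],
  ],
)

```text
clock: 9.75
position: [0.527, -0.0753, 0.0806]
orientation: [0.006, 0.631, 0.776, -0.004]
contact_force: [0.2, -8.5, 5.5]
opening: 0.0005
```

Run:
```python
from h import *
status((.527,-.0805))
```

```text
t 9.75 rel x,y,z mm [ 5.1 -1.1 80.6] F slide,lat,z [-8.3  1.5  5.5] turn [0.74 0.23 0.14] pos [ 0.527  -0.0753  0.0806]
```

Request:
apply_moves(
  moves=[
    [[-1.5,7,-1],[0.5,0.2,0],255],
    [[-1.5,8,-1],[0.4,0.2,0.2],255],
    [[-2,8,-1],[0.4,0.2,0.2],255],
  ],
)

```text
clock: 10.05
position: [0.5261, -0.0713, 0.0806]
orientation: [0.005, 0.632, 0.775, -0.005]
contact_force: [4.4, -16.2, 2.4]
opening: 0.0007
```

Run:
```python
from h import *
status((.527,-.0805))
```

```text
t 10.05 rel x,y,z mm [ 9.2 -1.  80.6] F slide,lat,z [-16.8  -1.    2.4] turn [0.8  0.06 0.28] pos [ 0.5261 -0.0713  0.0806]
```

Request:
apply_moves(
  moves=[
    [[-2,9,-1.5],[0.5,0.1,0.2],255],
    [[-2,9,-1],[0.4,0.1,0.1],255],
    [[-2,8,-1],[0.4,0.1,0],255],
  ],
)

```text
clock: 10.35
position: [0.5239, -0.061, 0.0805]
orientation: [0.004, 0.634, 0.773, -0.003]
contact_force: [1.3, -8.6, 5.2]
opening: 0.0005
```

Run:
```python
from h import *
status((.527,-.0805))
```

```text
t 10.35 rel x,y,z mm [19.8 -1.  80.5] F slide,lat,z [-8.7  0.5  5.2] turn [0.54 0.14 0.64] pos [ 0.5239 -0.061   0.0805]
```

Request:
apply_moves(
  moves=[
    [[-1.5,7,1],[0.4,0.2,0.5],255],
    [[-1.5,7,1],[0.3,0,0.2],255],
    [[-1.5,7,0.5],[0.3,0,0.2],255],
    [[-1.5,7,0.5],[0.2,0,0.2],255],
    [[-1.5,6,0],[0.2,0,0.2],255],
  ],
)

```text
clock: 10.85
position: [0.5199, -0.0446, 0.0822]
orientation: [0.003, 0.63, 0.777, 0.001]
contact_force: [2.6, -7.7, 0.1]
opening: 0.0004
```

Run:
```python
from h import *
status((.527,-.0805))
```

```text
t 10.85 rel x,y,z mm [36.6 -0.5 82.2] F slide,lat,z [-8.1 -1.   0.1] turn [ 0.17  0.35 -0.02] pos [ 0.5199 -0.0446  0.0822]
```

Request:
apply_moves(
  moves=[
    [[-1.2,6,0],[0.2,0.2,0],255],
    [[-1.2,6,0],[0.2,0,0],255],
    [[-1,5,0],[0,0,0],255],
  ],
)

```text
clock: 11.15
position: [0.518, -0.0359, 0.0822]
orientation: [0.003, 0.632, 0.775, -0.0]
contact_force: [0.8, -5.6, 0.3]
opening: 0.0005
```

Run:
```python
from h import *
status((.527,-.0805))
```

```text
t 11.15 rel x,y,z mm [45.5 -0.4 82.2] F slide,lat,z [-5.7  0.4  0.3] turn [0.29 0.28 0.34] pos [ 0.518  -0.0359  0.0822]
```

Request:
apply_moves(
  moves=[
    [[-1,5,0],[0.2,0.2,0.2],255],
    [[-0.8,4,0],[0,0,0],255],
    [[-0.8,4,0],[0,0,0],255],
  ],
)

```text
clock: 11.45
position: [0.517, -0.0315, 0.0823]
orientation: [0.005, 0.632, 0.775, -0.004]
contact_force: [3.4, -12.4, -2.1]
opening: 0.0005
```

```bash
python3 look.py p9
```

```text
t 11.55 rel x,y,z mm [50.  -0.4 82.3] F slide,lat,z [-12.   -1.   -2.4] turn [0.7  0.21 0.36] pos [ 0.5171 -0.0315  0.0823]
```

View pics/p9.png

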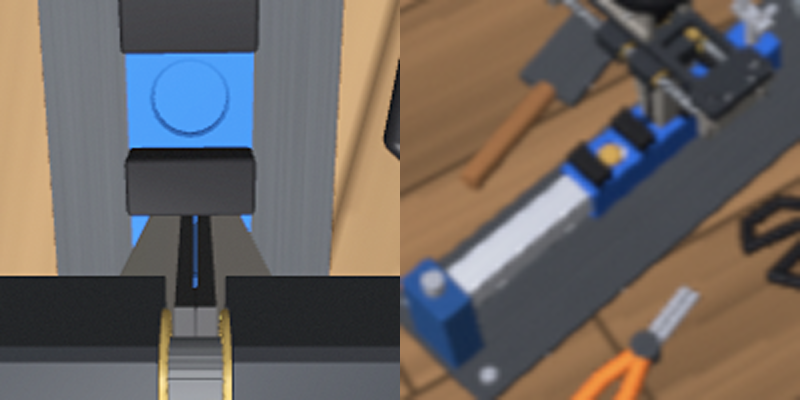

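The sleeve is stopped at 50.0 mm finger travel with 12 N, the same stop as before, and the button shows in the last gap at (612,152). I back off, rise and clear the view.

Request:
apply_moves(
  moves=[
    [[0.8,-4,0],[0.5,0.2,0.3],255],
    [[0,0,5],[0,0,0],255],
    [[0,0,20],[0,0,0],255],
    [[0,0,30],[0,0,0],255],
    [[0,0,30],[0,0,0],255],
    [[8,-38,5],[0,0,0],255],
    [[8,-38,5],[0,0,0],255],
    [[8,-38,0],[0,0,0],255],
    [[0,0,0],[0,0,0],255],
    [[0,0,0],[0,0,0],255],
    [[0,0,0],[0,0,0],255],
  ],
)

```text
clock: 12.65
position: [0.5408, -0.1371, 0.1838]
orientation: [-0.004, 0.624, 0.782, 0.004]
contact_force: [-0.4, 0.5, -0.4]
opening: 0.0003
```

```bash
python3 look.py p10
python3 - <<'E'
from h import *
t=camera("top");w=camera("wrist")
cv2.imwrite("pics/t10.png",t["pixels"][:,:,::-1]);cv2.imwrite("pics/w10.png",w["pixels"][:,:,::-1])
E
```

```text
t 12.75 rel x,y,z mm [-57.6  -2.  183.9] F slide,lat,z [-0.  -0.5  0. ] turn [-0.61 -0.05 -0.98] pos [ 0.5409 -0.1365  0.1839]
```

View pics/w10.png

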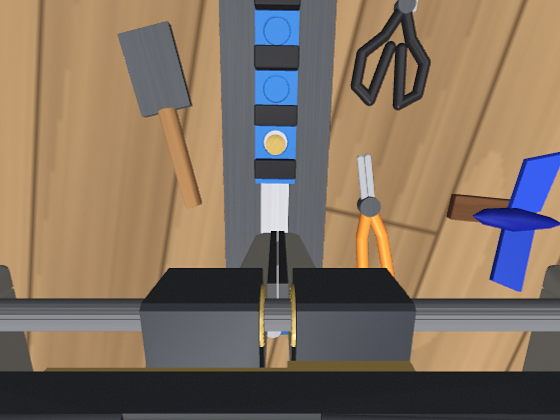

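View pics/t10.png

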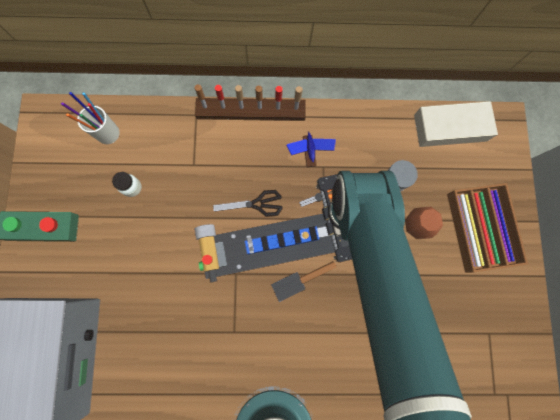

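View pics/p10.png

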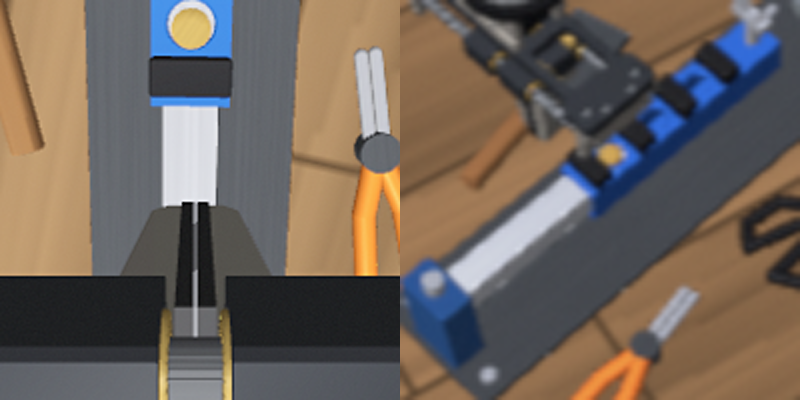

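The button is visible in the third hole, and the tools and the bird look unmoved. I'll check the button's height and compare the other objects' pixels with the first picture.

Run:
```python
from h import *
w=camera("wrist");s=camera("scene")
for z in(.0765,.084,.086):print(z,proj(w,(.527,-.0805,z)),proj(s,(.527,-.0805,z)))
p=proj(w,(.527,-.0805,.084));print(brass(w,*p,14),brass(s,252.5,218.7,5))
h=cv2.cvtColor(w["pixels"],cv2.COLOR_RGB2HSV);m=cv2.inRange(h,(10,90,90),(28,255,255));q=p.astype(int)
c=m[q[1]-16:q[1]+16,q[0]-16:q[0]+16];print("brass w,h px",(c.any(0)).sum(),(c.any(1)).sum())
P=np.array(w["pose"])
for z in(.0775,.082):print("18mm px",18e-3*w["fx"]/(P[:3,:3].T@(np.array([.527,-.0805,z])-P[:3,3]))[2])
a=cv2.imread("pics/top0.png").astype(int);b=camera("top")["pixels"][:,:,::-1].astype(int)
d=(np.abs(a-b).max(2)>40).astype(np.uint8);d=cv2.morphologyEx(d,cv2.MORPH_OPEN,np.ones((2,2),np.uint8))
n,_,st,_=cv2.connectedComponentsWithStats(d);print(st[1:])
```

```text
0.0765 [275.22767959 141.78808311] [251.75268542 218.99201739]
0.084 [275.19005963 142.04986753] [251.59273345 217.68817599]
0.086 [275.17967809 142.12210913] [251.54985115 217.33862286]
(np.float64(275.08223684210526), np.float64(143.89802631578948), 304) (np.float64(251.9), np.float64(218.3), 20)
brass w,h px 19 20
18mm px 19.89524368270434
18mm px 20.218865983960622
[[  318   172   155   248 16792]
 [  391   172     7    13    56]
 [  356   211     4     3    11]
 [  347   212     2     2     4]
 [  332   215     2     2     4]
 [  334   219     2     2     4]
 [  332   222    14    17   166]
 [  316   226    15    14   115]
 [  268   229    22    21   286]
 [  300   232     2     3     6]
 [  245   236    19    19   263]
 [  301   236     3     3     8]
 [  349   236     6    10    28]
 [  294   238     2     2     4]
 [  362   239     6     6    29]
 [  302   241     2     2     4]
 [  335   240     2     3     6]
 [  336   244     3     5    10]
 [  531   393    29    27   499]]
```

```bash
python3 -c "
from workcell import *
print(sign_off())"
```

```text
the job is handed in; nothing more can be done
None
```

The rod rest is now two holes nearer the torch. I pressed the button twice with the shut fingers and pushed the sleeve by the rib ahead each time. The job took about 13 s of the 51 s, and the highest push I read was about 17 N.

- **First hole:** the sleeve stopped at 49.9 mm of finger travel and held against about 12 N. When I came back to press again, the button's spring pushed back with 5.1 N at 84.1 mm, so it was fully up.
- **Second hole:** the sleeve stopped at 50.0 mm with about 12 N, the same as the first stop. The last wrist view shows the whole brass dome standing in the third hole.
- **Other things on the bench:** comparing the first and last top views, only the sleeve and the arm had changed. The arm hides part of that view, including some of the pliers. The fingers are raised clear of everything, with no contact force.
- **Not settled:** the button's final height was not measured directly. The images were inconclusive: the dome was 1–2 px off in the wrist view, and the scene view suggested it sat a few mm low. That it is fully up rests on the stop matching the first one.

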